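Remote controls back in their caddy

ROBOT

A 6-joint arm with a two-finger parallel gripper is mounted at the origin on the work surface. World frame = base frame: x ahead of the robot, y to its left, z up, the work surface at z = 0. Lengths are in m, angles in rad, forces in N, time in s.
With the tool pointing down it reaches from about 0.35 to 0.725 m from the base axis. Payload 6 kg.
Tool frame: the origin (TCP) lies on the centre line of the jaws, within the pads' length; the fingertips stand 8 mm ahead of it and the grasp point (between the pads) lies 11 mm behind it; z points along the fingers, y is the line along which they close (so a half turn about z gives the same grasp; the last joint's range is limited). The gripper opens to 85 mm and grips with 20 to 120 N. Pads are 22 mm wide; open, the fingers measure 114 mm over their backs; the gripper's body (76 mm by 85 mm) begins 54 mm behind the grasp point. The pads swing forward as they close: fully open they stand 13 mm farther back than shut.
Start: joints at [-0.798, 0.04, 0.085, 0, -1.615, -0.334], TCP at [0.255, -0.543, 0.239] pointing down, gripper open.
Joint ranges: [-2.56, 2.56], [-1.29, 2.01], [-1.08, 1.49], [-3.29, 1.98], [-2.81, -0.18], [-2.99, 2.99]. Speed limits (rad/s): [2.57, 2.57, 3.01, 3.14, 3.14, 3.14].

INTERFACE

Orientations are given as a 3x3 rotation matrix whose columns are the frame's x, y, z axes.
In Python, from workcell import * gives the robot as it stands.
- The arm moves only by the tool step_arm, never from a script. Its argument "increments" is a list that holds one entry, the list of rows, each a list of 7 numbers: the shift along the tool's x, y, z each as a share of 0.2 m, from -1 to 1, then the turn, a rotation vector about the tool's x, y, z each as a share of 90 degrees, from -1 to 1, then the gripper's target within -1 to 1 (fully open at 1, half-way at 0, shut at -1). A call has exactly 10 rows; each row is the pose to reach, as a shift and turn from the pose commanded when the call began, along the tool's axes at that moment; what a row does not reach only later rows make up. A row lasts 1/8 s, in which the tool goes at most 62.5 mm and 10.7 degrees, less where a joint would pass 70% of its speed; a pose out of reach is approached as far as the arm can. A call with a number of a shift or a turn outside -1 to 1 is refused whole. A call with a gripper value outside its range is refused whole. The fingers move at their own pace and stop on an object; "newtons" is the grip in N (left out, the last holds). Time passes only in rows, so rows that repeat a pose let the fingers close, or fill a call up. It gives the time, the measured TCP pose, the force, the opening and the grip force at its end, in the units of the state.
- read_state(): the state, without advancing time (a new reading comes with each control period).
- snapshot(name): name is "side" or "top"; returns a dict with "frame" (384x512x3 uint8, red, green, blue), "fx", "fy", "cx", "cy" (pixels), "rvec" (rotation vector, rad) and "tvec" (3), from world to camera coordinates, as OpenCV has them. Camera axes: x right, y down, z forward; pixel columns grow to the right and rows downward; lengths in m; the calibration is good to about 2 mm. A picture is of the moment at which its call begins. There is no depth.
- close_job(): hands the job in; it is judged then, once.
The state is a dict: "time": time; "joints": joint angles; "qvel": joint speeds; "joint_torque": joint torques, N m; "eef_pos": TCP position; "ee_rot": TCP orientation; "wrist_force": force on the tool from outside, world axes, zero at the start; "wrist_torque": the same for the moment, N m; "finger_gap": opening from 0.0 (shut) to 1.0 (fully open); "grasp_force": force on a finger pad.
Only numpy, scipy, OpenCV 4.12 (cv2) and the standard library are available. Lean on these libraries where they do the work, as an engineer would, in place of code of your own. Each camera call takes 0.05 s, during which the arm holds its last target. There are 200 camera calls.

TASK

Tidy the side table: put the three remote controls back in the wooden caddy, each lying flat, keys up, down inside the compartment cut to its own length, set down rather than dropped, and let go of. The telephone handset and the mobile phone do not belong in the caddy: leave them, the dish and the book where they lie.

Things in the scene. Friction and masses are not known exactly. Their poses are not given: they have to be found in the camera images.
- remote_long: TV remote, the longest: four rows of three small keys at one end, a round pad about the middle, three more rows at the other end. Black plastic slab with grey keys on top, 176 x 44 x 22 mm (x long, y wide, z high), loose, keys up, 0.035 to 0.19 kg. Origin at the centre of its underside; x runs along its length, z up.
- remote_medium: middle-sized remote: two rows of larger squarish keys along its whole length, no round pad. Black plastic slab with grey keys on top, 132 x 42 x 20 mm (x long, y wide, z high), loose, keys up, 0.035 to 0.19 kg. Origin at the centre of its underside; x runs along its length, z up.
- remote_short: smallest remote: a round pad near one end and six small keys at the other. Black plastic slab with grey keys on top, 92 x 38 x 18 mm (x long, y wide, z high), loose, keys up, 0.035 to 0.19 kg. Origin at the centre of its underside; x runs along its length, z up.
- bay_long: compartment for the long remote: recess 200 x 62 mm, grey felt floor, wooden rim. One of three that touch side by side, in any order, on the fixed caddy (dark base 224 x 242 x 8 mm). Outside each is 216 x 78 x 12 mm. Origin: centre of its underside, 8 mm above the table; recess centred, felt 4 mm and rim 12 mm above the origin (12 and 20 mm above the table). x along its length, z up.
- bay_medium: compartment for the medium remote: recess 156 x 62 mm, grey felt floor, wooden rim. One of three that touch side by side, in any order, on the fixed caddy (dark base 224 x 242 x 8 mm). Outside each is 216 x 78 x 12 mm. Origin: centre of its underside, 8 mm above the table; recess centred, felt 4 mm and rim 12 mm above the origin (12 and 20 mm above the table). x along its length, z up.
- bay_short: compartment for the short remote: recess 116 x 62 mm, grey felt floor, wooden rim. One of three that touch side by side, in any order, on the fixed caddy (dark base 224 x 242 x 8 mm). Outside each is 216 x 78 x 12 mm. Origin: centre of its underside, 8 mm above the table; recess centred, felt 4 mm and rim 12 mm above the origin (12 and 20 mm above the table). x along its length, z up.
- handset: cordless telephone handset, NOT a remote: black, 150 x 46 x 24 mm, with a square grey-green display, twelve keys and a stub aerial sticking out 20 mm at one end. Loose, on the table, stays there. Origin at the centre of its underside (aerial not counted), x along its length.
- mobile: mobile phone, NOT a remote: thin dark slab 138 x 66 x 9 mm with a plain glass face, no keys. Loose, on the table, stays there. Origin at the centre of its underside, x along its length.
- dish: bystander: round white ceramic dish with blue spots, 112 mm across, 22 mm high. Loose. Origin at the centre of its underside.
- book: bystander: closed book with a blue cloth cover lying flat, 100 x 140 x 18 mm (x, y, z). Loose. Origin at the centre of its underside.
Mind the look-alikes: they are no part of the job. What is shaped like the remote_long but blue is not meant. Leave any green look-alike of the remote_short alone.

How it is judged:
By the outcome, as a careful person would: the job done as asked, in the order asked, and still so for the second after the job is handed in, with the robot touching nothing.
It also fails if it takes over 83 s, if anything falls off the work surface, if the arm or the gripper's body presses on something with over 40 N, if the wrist force passes 120 N, or if a joint passes its speed limit or range.

## Working session

There is one attempt and no reset: what is moved stays moved. The work goes in short steps, Python scripts to look and compute and a tool call to move; the robot and the scene stay as the last step left them, time stands still between calls to the robot, and variables do not carry over. Pictures are saved under pics/ and viewed, at most 14 in all, crops included, and the job is handed in when it is done.

Besides the shell and the picture viewer there is one more tool, called after ">>>" as name([rows], argument=value, ...), one row to a line, values as JSON. step_arm: Moves the arm, as the interface text tells. Shift numbers are shares of 0.2 m and turn numbers shares of 90 degrees, none past 1 either way. Its arguments: {"type":"object","properties":{"increments":{"type":"array"},"newtons":{"type":"number"}},"required":["increments"]}

```bash
mkdir -p pics; ls; python3 - <<'E'
from workcell import *
import cv2,json,numpy as np
for n in("top","side"):
    s=snapshot(n); cv2.imwrite(f"pics/{n}0.png",cv2.resize(s["frame"][:,:,::-1],(800,600),interpolation=cv2.INTER_CUBIC))
    cv2.imwrite(f"{n}0raw.png",s["frame"][:,:,::-1])
    json.dump({k:np.array(v).tolist() for k,v in s.items() if k!="frame"},open(f"{n}.json","w")); print(n,[ (k,np.round(v,3)) for k,v in s.items() if k!="frame"])
s=read_state();print(s["eef_pos"],s["ee_rot"],s["time"])
E
```

```text
pics
top [('fx', np.float64(350.179)), ('fy', np.float64(350.179)), ('cx', np.float64(261.778)), ('cy', np.float64(192.863)), ('rvec', array([ 2.126, -2.138,  0.183])), ('tvec', array([-0.   ,  0.495,  0.907]))]
side [('fx', np.float64(461.752)), ('fy', np.float64(461.752)), ('cx', np.float64(260.733)), ('cy', np.float64(186.295)), ('rvec', array([ 2.138, -0.287,  0.119])), ('tvec', array([-0.463,  0.097,  1.381]))]
[ 0.25482457 -0.54288327  0.23836527] [[-9.05276651e-01 -4.24821703e-01 -8.39482272e-04]
 [-4.24822502e-01  9.05275570e-01  1.40857207e-03]
 [ 1.61570808e-04  1.63177836e-03 -9.99998656e-01]] 0.1
```

View pics/top0.png

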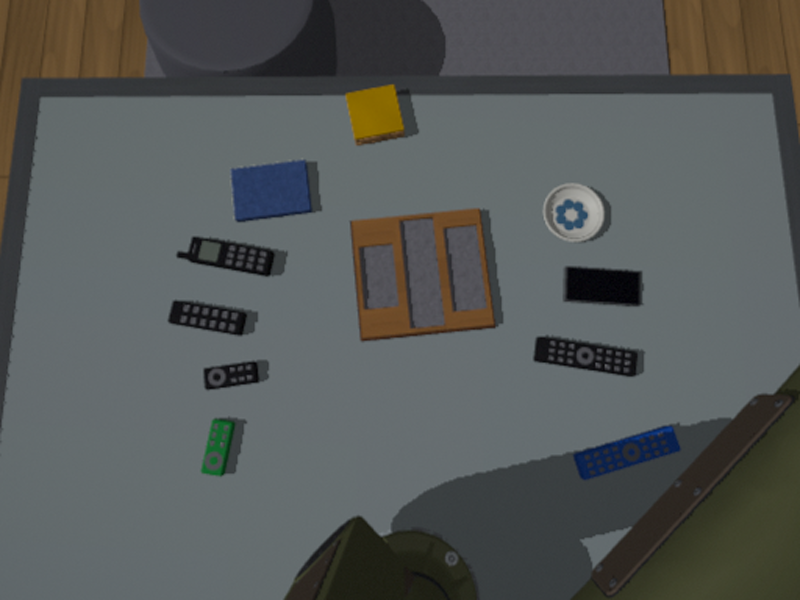

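View pics/side0.png

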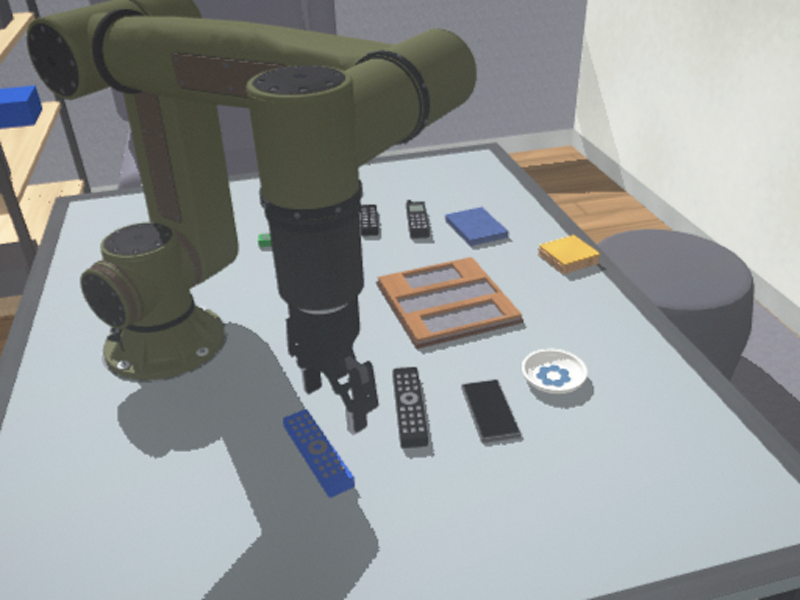

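Candidates (top, 800x600 px):
- **Long:** black with a pad at (586,356) is the one I want. The blue one at (627,452) is a decoy, and the mobile is at (603,286).
- **Medium:** two rows of squarish keys at (208,317) is the one I want. The handset with aerial and display is at (232,256).
- **Short:** black at (231,375) is the one I want. The green one at (217,447) is a decoy.
- **Bays:** short is at (380,277), long at (424,272) and medium at (465,268).

Next I'll check these in close crops.

```bash
python3 - <<'E'
import cv2,numpy as np
t=cv2.imread("top0raw.png");s=cv2.imread("side0raw.png")
def crop(im,x,y,w,h,k):
    c=cv2.resize(im[y:y+h,x:x+w],None,fx=k,fy=k,interpolation=cv2.INTER_CUBIC)
    c=np.clip(c.astype(float)*1.5,0,255).astype(np.uint8)
    for i in range(0,w,10): cv2.line(c,(i*k,0),(i*k,6),(0,0,255),1); cv2.putText(c,str(x+i),(i*k,16),0,.35,(0,0,255),1)
    for i in range(0,h,10): cv2.line(c,(0,i*k),(6,i*k),(0,0,255),1); cv2.putText(c,str(y+i),(8,i*k+4),0,.35,(0,0,255),1)
    return c
M=np.zeros((600,800,3),np.uint8)
def put(c,x,y): M[y:y+c.shape[0],x:x+c.shape[1]]=c
put(crop(t,100,185,75,70,5),0,0); put(crop(t,335,210,80,36,5),0,360); put(crop(t,220,130,100,90,4),400,0)
cv2.imwrite("pics/m1.png",M)
M=np.zeros((600,800,3),np.uint8)
put(crop(s,225,125,55,40,5),0,0);put(crop(s,240,225,50,70,5),0,220);put(crop(s,235,160,105,65,5),275,0)
cv2.imwrite("pics/m2.png",M)
E
```

```text
(no output)
```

View pics/m1.png

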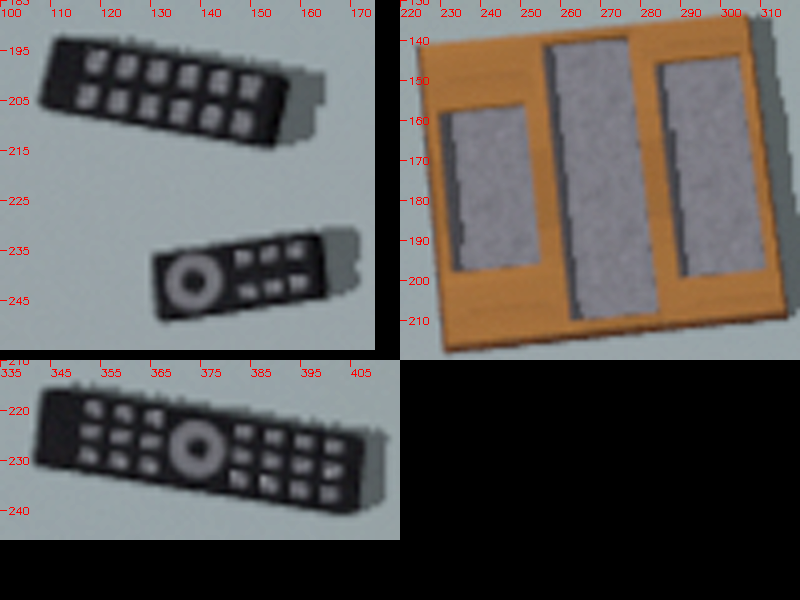

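View pics/m2.png

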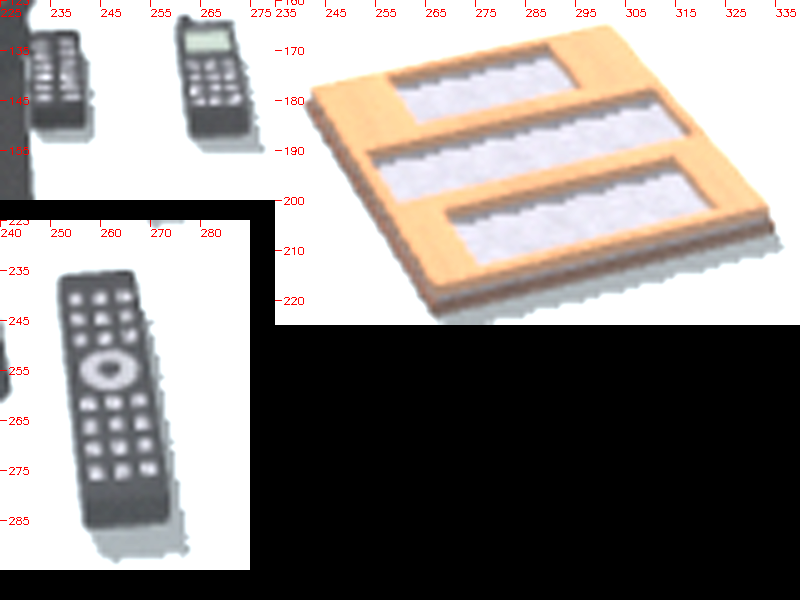

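The crops confirm the three choices: medium has two rows of keys, short is black with a pad, and long is black with a pad in the middle. The bays from image left to right are short, long and medium. Next I'll fit the poses.

```bash
cat > h.py <<'E'
import json,cv2,numpy as np
from scipy.optimize import minimize
C={n:{k:np.array(v) for k,v in json.load(open(n+".json")).items()} for n in("top","side")}
def K(c): return np.array([[c["fx"],0,c["cx"]],[0,c["fy"],c["cy"]],[0,0,1]])
def P(n): c=C[n]; return K(c)@np.c_[cv2.Rodrigues(c["rvec"])[0],c["tvec"]]
def proj(n,X): c=C[n]; return cv2.projectPoints(np.float64(X),c["rvec"],c["tvec"],K(c),None)[0][:,0]
def tri(a,b):
    X=cv2.triangulatePoints(P("top"),P("side"),np.float64(a).T,np.float64(b).T); return (X[:3]/X[3]).T
def plane(n,uv,z):
    p=P(n); H=np.linalg.inv(p[:,[0,1,3]]+np.outer(p[:,2],[0,0,z])); q=np.c_[uv,np.ones(len(uv))]@H.T if False else None
    H=p[:,[0,1,3]].copy(); H[:,2]+=z*p[:,2]; q=np.linalg.solve(H,np.c_[uv,np.ones(len(uv))].T); return (q[:2]/q[2]).T
def un(c,x0,y0,k,ox,oy): c=np.float64(c); return (c-[ox,oy]+.5)/k-.5+[x0,y0]
def box(p,d,z0=0):
    L,W,H=d; c,s=np.cos(p[2]),np.sin(p[2])
    return np.array([[p[0]+c*x-s*y,p[1]+s*x+c*y,z] for z in(z0,z0+H) for x in(-L/2,L/2) for y in(-W/2,W/2)])
def fit(im,roi,d,z0=0,thr=60,n="top",p0=None):
    x,y,w,h=roi; k=8
    g=cv2.resize(im[y:y+h,x:x+w],None,fx=k,fy=k,interpolation=cv2.INTER_LINEAR).max(2)
    cs,_=cv2.findContours((g<thr).astype(np.uint8),cv2.RETR_EXTERNAL,2); c=max(cs,key=cv2.contourArea)
    m=cv2.fillPoly(np.zeros(g.shape,np.uint8),[cv2.convexHull(c)],1)
    (u,v),(a,b),ang=cv2.minAreaRect(c)
    if p0 is None:
        bx=plane(n,(cv2.boxPoints(((u,v),(a,b),ang))+.5)/k-.5+[x,y],z0+d[2]/2); e=bx[1]-bx[0];f=bx[2]-bx[1]; e=e if np.hypot(*e)>np.hypot(*f) else f
        p0=[*bx.mean(0),np.arctan2(e[1],e[0])]
    def cost(p):
        q=((proj(n,box(p,d,z0))-[x,y]+.5)*k-.5); r=cv2.fillPoly(np.zeros(g.shape,np.uint8),[np.int32(np.round(cv2.convexHull(np.float32(q))))],1)
        return 1-(m&r).sum()/(m|r).sum()
    S=np.array([p0]+[np.array(p0)+e for e in np.diag([.006,.006,.06])])
    r=minimize(cost,p0,method="Nelder-Mead",options=dict(initial_simplex=S,xatol=1e-4)); return r.x,r.fun
D=dict(long=(.176,.044,.022),medium=(.132,.042,.020),short=(.092,.038,.018))
E
python3 - <<'E'
from h import *
np.set_printoptions(precision=4,suppress=True)
t=cv2.imread("top0raw.png");s=cv2.imread("side0raw.png")
for n,r in dict(long=(335,208,80,38),medium=(100,187,68,30),short=(125,225,48,28)).items(): print(n,*fit(t,r,D[n]))
print("long side",*fit(s,(243,225,40,70),D["long"],n="side",thr=90))
print("pad",tri([un((196,447),335,210,5,0,360)],[un((109,370),240,225,5,0,220)]))
print("med corner TL/BL key cols? ")
a=un([(419,46),(750,15),(445,353),(787,317)],220,130,4,400,0); b=un([(608,25),(770,210),(310,100),(437,287)],235,160,5,275,0)
T=tri(a,b);print(T,T.mean(0)); q=plane("top",a,.02);print("rim",q,q.mean(0),np.linalg.norm(q[1]-q[0]),np.linalg.norm(q[2]-q[0]))
for nm,c in dict(short=[(439,113),(524,103),(453,271),(541,263)],long=[(543,45),(629,38),(571,320),(659,312)],med=[(656,65),(740,56),(680,277),(766,269)]).items():
    q=plane("top",un(c,220,130,4,400,0),.02); e=(q[0]+q[1]-q[2]-q[3])/2;print(nm,q.mean(0),"L",np.hypot(*e),"yaw",np.arctan2(e[1],e[0]),"W",np.linalg.norm(q[1]-q[0]))
E
```

```text
long [ 0.4019 -0.3127 -1.7368] 0.024000651970172315
medium [ 0.4745  0.3563 -1.7406] 0.03751007014717156
short [ 0.3717  0.3096 -1.4436] 0.04856772012436239
long side [ 0.402  -0.3095 -1.7511] 0.08074829124336425
pad [[ 0.4019 -0.3074  0.0219]]
med corner TL/BL key cols? 
[[ 0.6496  0.1034  0.0161]
 [ 0.6717 -0.1339  0.0175]
 [ 0.4335  0.0831  0.007 ]
 [ 0.4564 -0.1536  0.0195]] [ 0.5528 -0.0252  0.0151]
rim [[ 0.649   0.1029]
 [ 0.6708 -0.1335]
 [ 0.4297  0.0823]
 [ 0.4532 -0.153 ]] [ 0.5507 -0.0253] 0.23739149000645782 0.22029977304454434
short [0.5462 0.0524] L 0.11446934638014444 yaw 0.09888872038714637 W 0.06043723825420003
long [ 0.5531 -0.0254] L 0.1979723406726147 yaw 0.09329964923847307 W 0.0615199578838463
med [ 0.5607 -0.1027] L 0.15366806933220206 yaw 0.09143844296762253 W 0.06018996029922086
```

```bash
cat > go.py <<'E'
import sys,numpy as np
from workcell import *
from scipy.spatial.transform import Rotation as R
# usage: go.py x y z yaw  -> share row from the current pose
x,y,z,w=map(float,sys.argv[1:5]); s=read_state(); R0=np.array(s["ee_rot"]); p=np.array(s["eef_pos"])
c,n=np.cos(w),np.sin(w); Rt=np.array([[c,n,0],[n,-c,0],[0,0,-1]])
print(np.round(R0.T@(np.array([x,y,z])-p)/.2,3), np.round(R.from_matrix(R0.T@Rt).as_rotvec()/(np.pi/2),3), "t",s["time"],"gap",round(float(s["finger_gap"]),3),"F",np.round(s["wrist_force"],1))
E
python3 go.py .402 -.311 .10 -1.739
```

```text
[-1.159  0.736  0.693] [ 0.001  0.    -0.614] t 0.1 gap 0.998 F [ 0.4 -0.3  0.3]
```

>>> step_arm([
  [[-0.25, 0.18, 0.1, 0, 0, -0.1, 0.5], [-0.5, 0.35, 0.2, 0, 0, -0.2, 0.5], [-0.75, 0.5, 0.4, 0, 0, -0.3, 0.5], [-1, 0.65, 0.55, 0, 0, -0.42, 0.5], [-1, 0.74, 0.69, 0, 0, -0.53, 0.5], [-1, 0.74, 0.69, 0.001, 0, -0.614, 0.5], [-1, 0.74, 0.69, 0.001, 0, -0.614, 0.5], [-1, 0.74, 0.69, 0.001, 0, -0.614, 0.5], [-1, 0.74, 0.69, 0.001, 0, -0.614, 0.5], [-1, 0.74, 0.69, 0.001, 0, -0.614, 0.5]],
], newtons=40)

```text
time: 1.35
eef_pos: [0.3731, -0.3245, 0.1014]
ee_rot: [[-0.168, -0.986, 0.001], [-0.986, 0.168, -0.001], [0.001, -0.002, -1.0]]
wrist_force: [-0.1, -0.5, -0.4]
finger_gap: 0.754
grasp_force: 0.0
```

```bash
python3 go.py .402 -.311 .06 -1.739; python3 - <<'E'
from workcell import *
from h import *
s=read_state(); p=np.array(s["eef_pos"]); Rm=np.array(s["ee_rot"]); print(p)
f=snapshot("side")["frame"][:,:,::-1].copy(); 
q=proj("side",[p,p+Rm@[0,0,.008]]); print("TCP, +8mm px",q)
u,v=q[0]; x0,y0=int(u-40),int(v-45); c=cv2.resize(f[y0:y0+75,x0:x0+100],None,fx=8,fy=8,interpolation=cv2.INTER_CUBIC)
c=np.clip(c*1.8,0,255).astype(np.uint8)
for a,col in zip(q,((0,0,255),(0,255,0))): cv2.circle(c,tuple(int(i) for i in (a-[x0,y0]+.5)*8),4,col,-1)
print(x0,y0); cv2.imwrite("pics/f1.png",c)
E
```

```text
[-0.091 -0.131  0.207] [-0.001 -0.    -0.   ] t 1.35 gap 0.754 F [-0.1 -0.5 -0.4]
[ 0.37306674 -0.32445396  0.10143784]
TCP, +8mm px [[251.13914066 236.9087177 ]
 [251.26354268 239.41871718]]
211 191
```

View pics/f1.png

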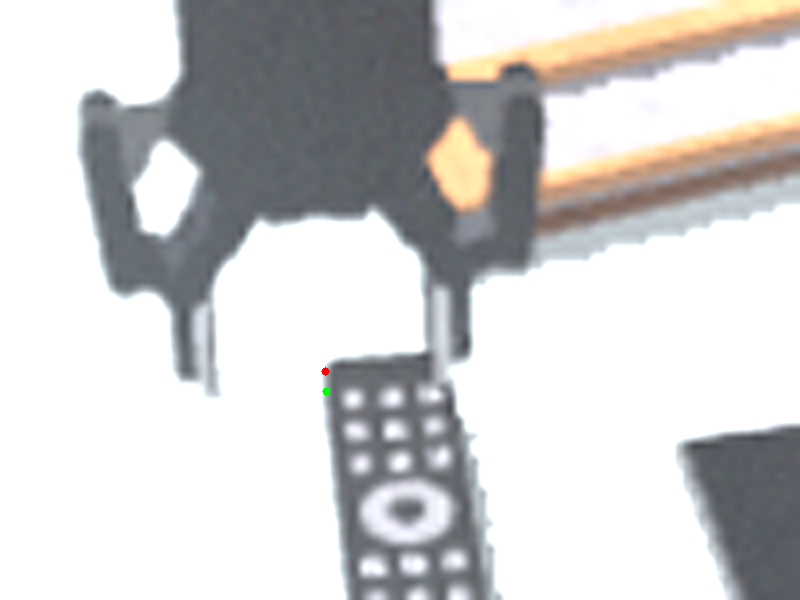

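The side view shows the pad tips at about (212,392) and (445,378). So at this opening they are about level with the TCP (+2 mm), and about +6 mm at 44 mm opening. I'll grasp with the TCP at z = 0.017.

>>> step_arm([
  [[-0.091, -0.131, 0.1, 0, 0, 0, 0.5], [-0.091, -0.131, 0.2, 0, 0, 0, 0.5], [-0.091, -0.131, 0.3, 0, 0, 0, 0.5], [-0.091, -0.131, 0.38, 0, 0, 0, 0.5], [-0.091, -0.131, 0.422, 0, 0, 0, 0.5], [-0.091, -0.131, 0.422, 0, 0, 0, 0.5], [-0.091, -0.131, 0.422, 0, 0, 0, -1], [-0.091, -0.131, 0.422, 0, 0, 0, -1], [-0.091, -0.131, 0.422, 0, 0, 0, -1], [-0.091, -0.131, 0.422, 0, 0, 0, -1]],
], newtons=40)

```text
time: 2.65
eef_pos: [0.4028, -0.311, 0.018]
ee_rot: [[-0.167, -0.986, 0.003], [-0.986, 0.167, -0.002], [0.001, -0.003, -1.0]]
wrist_force: [0.4, 1.2, 6.1]
finger_gap: 0.505
grasp_force: 42.4
```

```bash
python3 go.py .402 -.311 .12 -1.739; python3 go.py .553 -.0254 .08 -3.048
```

```text
[ 0.001  0.002 -0.51 ] [-0.002 -0.001  0.001] t 2.65 gap 0.505 F [0.4 1.2 6.1]
[-1.533 -0.504 -0.31 ] [-0.002  0.001  0.834] t 2.65 gap 0.505 F [0.4 1.2 6.1]
```

>>> step_arm([
  [[0, 0, -0.1, 0, 0, 0, -1], [0, 0, -0.25, 0, 0, 0, -1], [-0.1, -0.03, -0.4, 0, 0, 0, -1], [-0.25, -0.08, -0.45, 0, 0, 0.08, -1], [-0.4, -0.13, -0.45, 0, 0, 0.17, -1], [-0.55, -0.18, -0.45, 0, 0, 0.26, -1], [-0.7, -0.23, -0.45, 0, 0, 0.35, -1], [-0.85, -0.28, -0.45, 0, 0, 0.44, -1], [-1, -0.33, -0.45, 0, 0, 0.53, -1], [-1, -0.33, -0.45, 0, 0, 0.6, -1]],
])

```text
time: 3.9
eef_pos: [0.5005, -0.1226, 0.1057]
ee_rot: [[-0.897, -0.443, -0.001], [-0.443, 0.897, -0.0], [0.001, 0.0, -1.0]]
wrist_force: [0.1, -0.3, -0.9]
finger_gap: 0.504
grasp_force: 41.6
```

```bash
python3 go.py .553 -.0254 .06 -3.048
```

```text
[-0.451  0.319  0.228] [ 0.    -0.     0.233] t 3.9 gap 0.504 F [ 0.1 -0.3 -0.9]
```

>>> step_arm([
  [[-0.2, 0.14, 0.05, 0, 0, 0.1, -1], [-0.4, 0.28, 0.1, 0, 0, 0.19, -1], [-0.451, 0.319, 0.2, 0, 0, 0.233, -1], [-0.451, 0.319, 0.228, 0, 0, 0.233, -1], [-0.451, 0.319, 0.228, 0, 0, 0.233, -1], [-0.451, 0.319, 0.228, 0, 0, 0.233, -1], [-0.451, 0.319, 0.228, 0, 0, 0.233, -1], [-0.451, 0.319, 0.228, 0, 0, 0.233, -1], [-0.451, 0.319, 0.228, 0, 0, 0.233, -1], [-0.451, 0.319, 0.228, 0, 0, 0.233, -1]],
])

```text
time: 5.15
eef_pos: [0.5528, -0.0272, 0.0613]
ee_rot: [[-0.996, -0.095, 0.001], [-0.095, 0.996, -0.001], [-0.001, -0.001, -1.0]]
wrist_force: [-0.1, -0.5, -1.0]
finger_gap: 0.5
grasp_force: 41.6
```

```bash
python3 go.py .553 -.0254 .030 -3.048; python3 - <<'E'
from workcell import *
from h import *
t=snapshot("top")["frame"][:,:,::-1];s=snapshot("side")["frame"][:,:,::-1]
M=np.zeros((600,800,3),np.uint8)
a=cv2.resize(t[120:225,215:325],None,fx=3.6,fy=3.6,interpolation=cv2.INTER_CUBIC);b=cv2.resize(s[120:230,230:340],None,fx=3.6,fy=3.6,interpolation=cv2.INTER_CUBIC)
M[:a.shape[0],:a.shape[1]]=a;M[:b.shape[0],400:400+b.shape[1]]=b
cv2.imwrite("pics/p1.png",np.clip(M[:400]*1.5,0,255).astype(np.uint8))
E
```

```text
[-0.001  0.009  0.156] [-0.001  0.001  0.001] t 5.15 gap 0.5 F [-0.1 -0.5 -1. ]
```

View pics/p1.png

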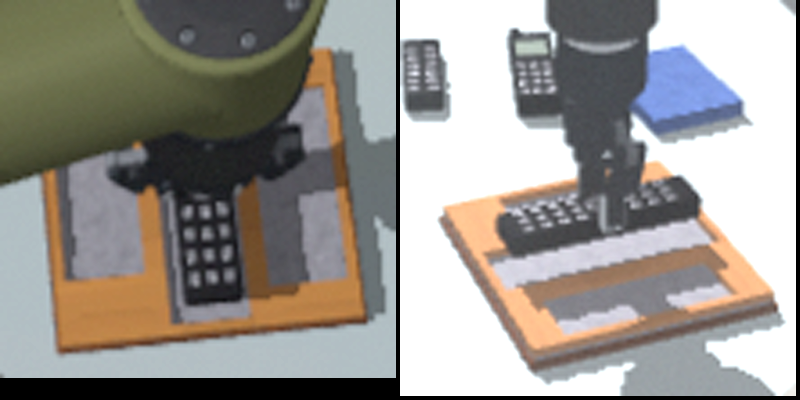

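The long remote is held level above the middle bay. Its near end is at about (212,303), inside the recess end at about 322. I'm lowering it now.

>>> step_arm([
  [[-0.001, 0.009, 0.04, 0, 0, 0, -1], [-0.001, 0.009, 0.08, 0, 0, 0, -1], [-0.001, 0.009, 0.11, 0, 0, 0, -1], [-0.001, 0.009, 0.13, 0, 0, 0, -1], [-0.001, 0.009, 0.145, 0, 0, 0, -1], [-0.001, 0.009, 0.155, 0, 0, 0, -1], [-0.001, 0.009, 0.158, 0, 0, 0, -1], [-0.001, 0.009, 0.158, 0, 0, 0, -1], [-0.001, 0.009, 0.158, 0, 0, 0, -1], [-0.001, 0.009, 0.158, 0, 0, 0, -1]],
])

```text
time: 6.5
eef_pos: [0.553, -0.0254, 0.0301]
ee_rot: [[-0.996, -0.095, 0.002], [-0.095, 0.996, -0.001], [-0.001, -0.001, -1.0]]
wrist_force: [-2.6, 0.4, 4.1]
finger_gap: 0.502
grasp_force: 42.2
```

```bash
python3 go.py .553 -.0254 .030 -3.048; python3 - <<'E'
from workcell import *
from h import *
s=snapshot("side")["frame"][:,:,::-1]
cv2.imwrite("pics/p2.png",np.clip(cv2.resize(s[160:225,235:325],None,fx=8,fy=8,interpolation=cv2.INTER_CUBIC)*1.5,0,255).astype(np.uint8))
E
```

```text
[0. 0. 0.] [-0.001  0.001  0.001] t 6.5 gap 0.502 F [-2.6  0.4  4.1]
```

View pics/p2.png

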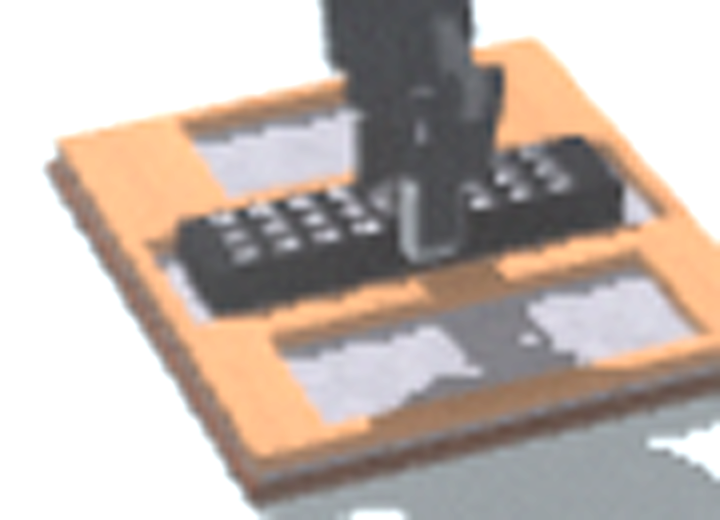

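The remote is inside the recess, with felt visible at both ends at about (185,285) and (640,200), and it carries about 5 N of contact. I'm releasing it.

>>> step_arm([
  [[0, 0, 0, 0, 0, 0, 0.4], [0, 0, 0, 0, 0, 0, 0.4], [0, 0, 0, 0, 0, 0, 0.4], [0, 0, -0.1, 0, 0, 0, 0.4], [0, 0, -0.3, 0, 0, 0, 0.4], [0, 0.15, -0.5, 0, 0, -0.1, 0.4], [-0.0, 0.4, -0.5, 0, 0, -0.2, 0.4], [0.05, 0.65, -0.5, 0, 0, -0.3, 0.4], [0.1, 0.9, -0.5, 0, 0, -0.4, 0.4], [0.1, 1, -0.5, 0, 0, -0.5, 0.4]],
])

```text
time: 7.8
eef_pos: [0.5131, 0.1742, 0.1295]
ee_rot: [[-0.631, -0.776, 0.001], [-0.776, 0.631, -0.0], [-0.001, -0.001, -1.0]]
wrist_force: [-0.5, 0.4, 0.0]
finger_gap: 0.701
grasp_force: 0.0
```

```bash
python3 go.py .4745 .3563 .10 -1.741;  python3 - <<'E'
from workcell import *
from h import *
s=snapshot("side")["frame"][:,:,::-1];t=snapshot("top")["frame"][:,:,::-1]
M=np.zeros((300,800,3),np.uint8)
for f,(x,y),o in((s,(235,155),0),(t,(220,130),400)):
  a=cv2.resize(f[y:y+75,x:x+100] if o==0 else f[y:y+90,x:x+100],None,fx=4 if o==0 else 3.3,fy=4 if o==0 else 3.3,interpolation=cv2.INTER_CUBIC); M[:a.shape[0],o:o+a.shape[1]]=a
cv2.imwrite("pics/p3.png",np.clip(M*1.5,0,255).astype(np.uint8))
E
```

```text
[-0.584  0.725  0.147] [-0.001  0.    -0.326] t 7.8 gap 0.701 F [-0.5  0.4  0. ]
```

View pics/p3.png

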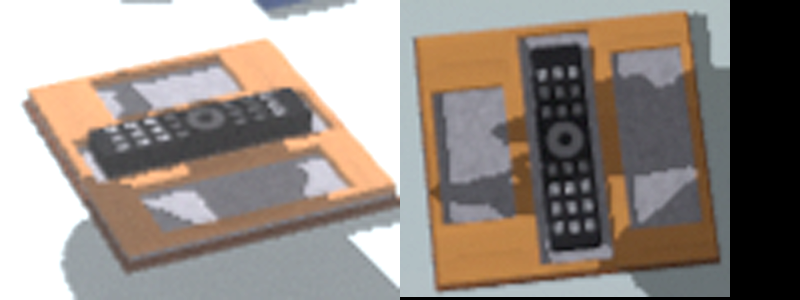

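The long remote sits flat and centred in its bay, at about (565,145) in the right-hand panel. The medium remote is next.

>>> step_arm([
  [[-0.15, 0.18, 0, 0, 0, -0.08, 0.5], [-0.3, 0.36, 0, 0, 0, -0.16, 0.5], [-0.45, 0.54, 0.05, 0, 0, -0.24, 0.5], [-0.584, 0.725, 0.1, 0, 0, -0.326, 0.5], [-0.584, 0.725, 0.147, 0, 0, -0.326, 0.5], [-0.584, 0.725, 0.2, 0, 0, -0.326, 0.5], [-0.584, 0.725, 0.2, 0, 0, -0.326, 0.5], [-0.584, 0.725, 0.2, 0, 0, -0.326, 0.5], [-0.584, 0.725, 0.2, 0, 0, -0.326, 0.5], [-0.584, 0.725, 0.2, 0, 0, -0.326, 0.5]],
])

```text
time: 9.15
eef_pos: [0.4769, 0.3542, 0.0897]
ee_rot: [[-0.178, -0.984, 0.002], [-0.984, 0.178, -0.0], [-0.0, -0.002, -1.0]]
wrist_force: [-0.2, 0.4, -0.1]
finger_gap: 0.749
grasp_force: 0.0
```

```bash
python3 go.py .4745 .3563 .0175 -1.741;  python3 - <<'E'
from workcell import *
from h import *
f=snapshot("side")["frame"][:,:,::-1]
cv2.imwrite("pics/p4.png",np.clip(cv2.resize(f[95:165,195:285],None,fx=8,fy=8,interpolation=cv2.INTER_CUBIC)*1.5,0,255).astype(np.uint8))
cv2.imwrite("s4raw.png",f)
print(proj("side",box((.4745,.3563,-1.7406),D["medium"])) )
E
```

```text
[-0.008  0.014  0.361] [-0.001  0.    -0.006] t 9.15 gap 0.749 F [-0.2  0.4 -0.1]
[[230.27829818 135.01848372]
 [240.94152715 134.36947647]
 [231.29434479 151.28204652]
 [242.64199187 150.56905566]
 [229.96269959 130.43875464]
 [240.69137691 129.79170957]
 [230.96489607 146.51121636]
 [242.38669207 145.80016221]]
```

View pics/p4.png

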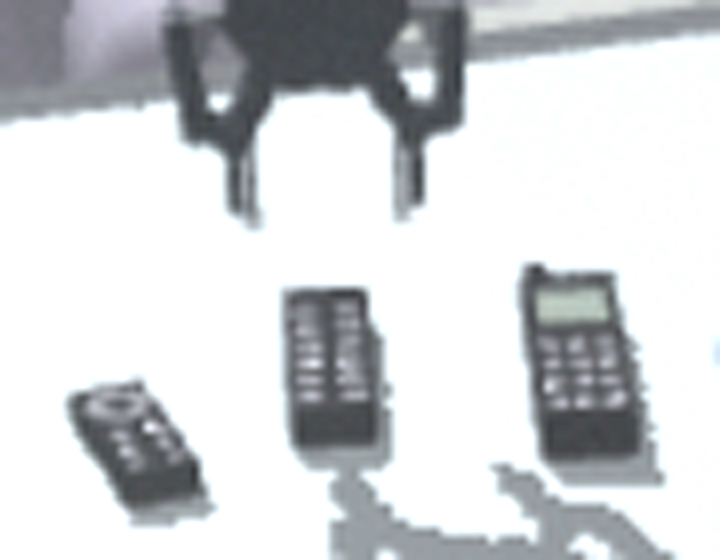

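The side view confirms the medium remote at (335,370) to within about 3 mm of the top-view fit. The short remote's pad is at (115,402). I'm grasping the medium one.

>>> step_arm([
  [[-0.015, 0.014, 0.1, 0, 0, -0.006, 0.5], [-0.015, 0.014, 0.2, 0, 0, -0.006, 0.5], [-0.015, 0.014, 0.3, 0, 0, -0.006, 0.5], [-0.015, 0.014, 0.363, 0, 0, -0.006, 0.5], [-0.015, 0.014, 0.363, 0, 0, -0.006, 0.5], [-0.015, 0.014, 0.363, 0, 0, -0.006, 0.5], [-0.015, 0.014, 0.363, 0, 0, -0.006, -1], [-0.015, 0.014, 0.363, 0, 0, -0.006, -1], [-0.015, 0.014, 0.363, 0, 0, -0.006, -1], [-0.015, 0.014, 0.363, 0, 0, -0.006, -1]],
])

```text
time: 10.45
eef_pos: [0.475, 0.3582, 0.0178]
ee_rot: [[-0.168, -0.986, 0.003], [-0.986, 0.168, 0.0], [-0.001, -0.003, -1.0]]
wrist_force: [-0.8, 0.8, 5.0]
finger_gap: 0.475
grasp_force: 41.8
```

```bash
python3 go.py .4745 .3563 .10 -1.741; python3 go.py .5603 -.103 .10 -3.048; python3 - <<'E'
from h import *
print(tri([un((193,281),100,185,5,0,0)],[un((115,402),195,95,8,0,0)]))
print(*fit(cv2.imread("s4raw.png"),(200,138,25,25),D["short"],n="side",thr=90,p0=[.3717,.3096,-1.4436]))
E
```

```text
[ 0.009 -0.    -0.411] [-0.002  0.001  0.001] t 10.45 gap 0.475 F [-0.8  0.8  5. ]
[ 2.201 -0.809 -0.411] [-0.001  0.001  0.833] t 10.45 gap 0.475 F [-0.8  0.8  5. ]
[[0.36773583 0.33339042 0.01918538]]
[ 0.37169406  0.31057491 -1.51260186] 0.30368550368550373
```

>>> step_arm([
  [[0, 0, -0.1, 0, 0, 0, -1], [0, 0, -0.25, 0, 0, 0, -1], [0.05, 0, -0.4, 0, 0, 0, -1], [0.18, -0.05, -0.45, 0, 0, 0.05, -1], [0.32, -0.1, -0.45, 0, 0, 0.1, -1], [0.46, -0.15, -0.45, 0, 0, 0.15, -1], [0.6, -0.2, -0.45, 0, 0, 0.2, -1], [0.74, -0.26, -0.45, 0, 0, 0.25, -1], [0.88, -0.32, -0.45, 0, 0, 0.31, -1], [1, -0.37, -0.45, 0, 0, 0.38, -1]],
])

```text
time: 11.7
eef_pos: [0.5136, 0.1469, 0.1075]
ee_rot: [[-0.696, -0.718, 0.001], [-0.718, 0.696, -0.001], [-0.0, -0.001, -1.0]]
wrist_force: [-0.2, -0.4, -0.8]
finger_gap: 0.477
grasp_force: 41.1
```

```bash
python3 go.py .5603 -.103 .10 -3.048
```

```text
[ 0.735 -1.037  0.039] [-0.001  0.     0.45 ] t 11.7 gap 0.477 F [-0.2 -0.4 -0.8]
```

>>> step_arm([
  [[0.13, -0.18, 0, 0, 0, 0.08, -1], [0.26, -0.36, 0, 0, 0, 0.16, -1], [0.39, -0.54, 0, 0, 0, 0.24, -1], [0.52, -0.72, 0, 0, 0, 0.32, -1], [0.65, -0.9, 0, 0, 0, 0.4, -1], [0.735, -1, 0, 0, 0, 0.45, -1], [0.735, -1, 0.039, 0, 0, 0.45, -1], [0.735, -1, 0.039, 0, 0, 0.45, -1], [0.735, -1, 0.039, 0, 0, 0.45, -1], [0.735, -1, 0.039, 0, 0, 0.45, -1]],
])

```text
time: 12.95
eef_pos: [0.5561, -0.0957, 0.0997]
ee_rot: [[-0.995, -0.099, 0.002], [-0.099, 0.995, -0.001], [-0.002, -0.001, -1.0]]
wrist_force: [0.9, 0.2, -1.7]
finger_gap: 0.478
grasp_force: 41.1
```

```bash
python3 go.py .5603 -.103 .0298 -3.048; python3 - <<'E'
from workcell import *
from h import *
s=snapshot("side")["frame"][:,:,::-1]
cv2.imwrite("pics/p5.png",np.clip(cv2.resize(s[140:230,235:345],None,fx=6,fy=6,interpolation=cv2.INTER_CUBIC)*1.5,0,255).astype(np.uint8))
E
```

```text
[-0.017 -0.038  0.349] [-0.001  0.001  0.004] t 12.95 gap 0.478 F [ 0.9  0.2 -1.7]
```

View pics/p5.png

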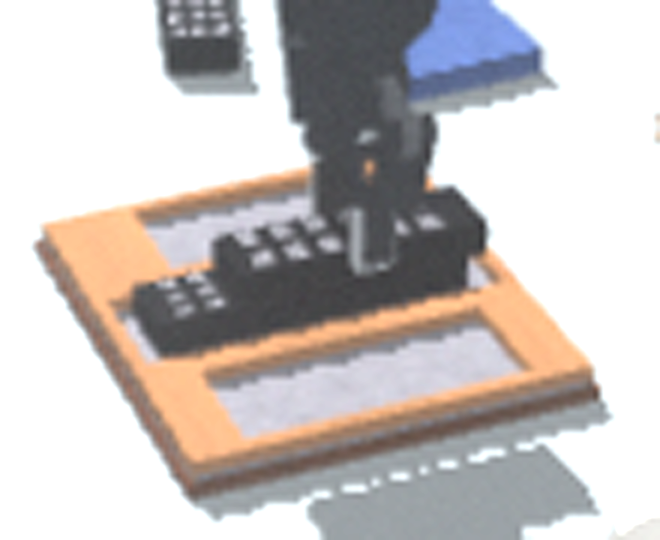

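The medium remote is held level above the near bay. I'm aligning and lowering it.

>>> step_arm([
  [[-0.017, -0.038, 0.05, 0, 0, 0.004, -1], [-0.017, -0.038, 0.12, 0, 0, 0.004, -1], [-0.017, -0.038, 0.19, 0, 0, 0.004, -1], [-0.017, -0.038, 0.25, 0, 0, 0.004, -1], [-0.017, -0.038, 0.29, 0, 0, 0.004, -1], [-0.017, -0.038, 0.32, 0, 0, 0.004, -1], [-0.017, -0.038, 0.335, 0, 0, 0.004, -1], [-0.017, -0.038, 0.345, 0, 0, 0.004, -1], [-0.017, -0.038, 0.35, 0, 0, 0.004, -1], [-0.017, -0.038, 0.351, 0, 0, 0.004, -1]],
])

```text
time: 14.25
eef_pos: [0.5603, -0.1038, 0.0297]
ee_rot: [[-0.996, -0.092, 0.002], [-0.092, 0.996, -0.001], [-0.002, -0.001, -1.0]]
wrist_force: [-2.4, 0.7, 2.2]
finger_gap: 0.476
grasp_force: 41.5
```

```bash
python3 go.py .5603 -.103 .0298 -3.048
```

```text
[-0.     0.004 -0.   ] [-0.001  0.001 -0.001] t 14.25 gap 0.476 F [-2.4  0.7  2.2]
```

>>> step_arm([
  [[0, 0, 0, 0, 0, 0, 0.4], [0, 0, 0, 0, 0, 0, 0.4], [0, 0, 0, 0, 0, 0, 0.4], [0, 0, -0.1, 0, 0, 0, 0.4], [0, 0, -0.3, 0, 0, 0, 0.4], [0, 0.15, -0.5, 0, 0, -0.1, 0.4], [0, 0.4, -0.5, 0, 0, -0.2, 0.4], [0.05, 0.65, -0.5, 0, 0, -0.3, 0.4], [0.15, 0.85, -0.5, 0, 0, -0.4, 0.4], [0.25, 1, -0.5, 0, 0, -0.5, 0.4]],
])

```text
time: 15.5
eef_pos: [0.4911, 0.0923, 0.1288]
ee_rot: [[-0.635, -0.773, 0.001], [-0.773, 0.635, -0.001], [-0.0, -0.001, -1.0]]
wrist_force: [0.8, 0.7, -0.3]
finger_gap: 0.704
grasp_force: 0.0
```

```bash
python3 go.py .3710 .3098 .10 -1.446
```

```text
[-0.459  1.154  0.143] [-0.001 -0.    -0.517] t 15.5 gap 0.704 F [ 0.8  0.7 -0.3]
```

>>> step_arm([
  [[-0.08, 0.2, 0, 0, 0, -0.09, 0.4], [-0.16, 0.4, 0, 0, 0, -0.18, 0.4], [-0.24, 0.6, 0, 0, 0, -0.27, 0.4], [-0.32, 0.8, 0, 0, 0, -0.36, 0.4], [-0.4, 1, 0.05, 0, 0, -0.45, 0.4], [-0.46, 1, 0.143, 0, 0, -0.517, 0.4], [-0.46, 1, 0.143, 0, 0, -0.517, 0.4], [-0.46, 1, 0.143, 0, 0, -0.517, 0.4], [-0.46, 1, 0.143, 0, 0, -0.517, 0.4], [-0.46, 1, 0.143, 0, 0, -0.517, 0.4]],
])

```text
time: 16.75
eef_pos: [0.3973, 0.2893, 0.1006]
ee_rot: [[0.117, -0.993, 0.002], [-0.993, -0.117, 0.0], [0.0, -0.002, -1.0]]
wrist_force: [-0.3, 1.2, 0.2]
finger_gap: 0.707
grasp_force: 0.0
```

```bash
python3 go.py .3710 .3098 .0162 -1.446;  python3 - <<'E'
from workcell import *
from h import *
s=snapshot("side")["frame"][:,:,::-1];t=snapshot("top")["frame"][:,:,::-1]
M=np.zeros((300,800,3),np.uint8)
for f,(x,y),o,k in((s,(170,100),0,5),(s,(235,155),400,4)):
  a=cv2.resize(f[y:y+int(300/k),x:x+int(400/k)],None,fx=k,fy=k,interpolation=cv2.INTER_CUBIC); M[:a.shape[0],o:o+a.shape[1]]=a
cv2.imwrite("pics/p6.png",np.clip(M*1.5,0,255).astype(np.uint8))
E
```

```text
[-0.117  0.119  0.422] [-0.001 -0.    -0.005] t 16.75 gap 0.707 F [-0.3  1.2  0.2]
```

View pics/p6.png

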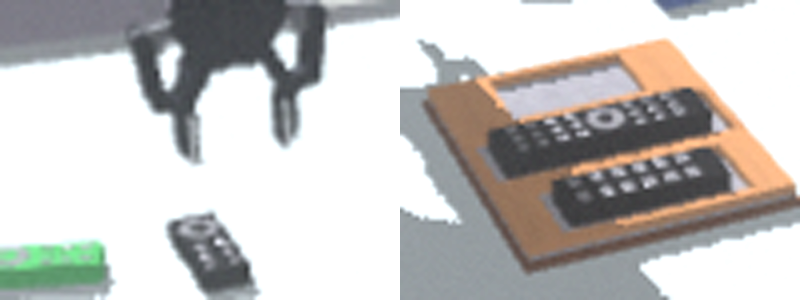

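The medium remote is seated in its bay at about (640,190). The short remote at (210,250) is under the jaws. I'm grasping it.

>>> step_arm([
  [[-0.117, 0.119, 0.08, 0, 0, -0.005, 0.4], [-0.117, 0.119, 0.18, 0, 0, -0.005, 0.4], [-0.117, 0.119, 0.28, 0, 0, -0.005, 0.4], [-0.117, 0.119, 0.38, 0, 0, -0.005, 0.4], [-0.117, 0.119, 0.422, 0, 0, -0.005, 0.4], [-0.117, 0.119, 0.422, 0, 0, -0.005, 0.4], [-0.117, 0.119, 0.422, 0, 0, -0.005, -1], [-0.117, 0.119, 0.422, 0, 0, -0.005, -1], [-0.117, 0.119, 0.422, 0, 0, -0.005, -1], [-0.117, 0.119, 0.422, 0, 0, -0.005, -1]],
])

```text
time: 18.1
eef_pos: [0.3712, 0.3105, 0.0168]
ee_rot: [[0.126, -0.992, 0.003], [-0.992, -0.126, 0.001], [-0.0, -0.003, -1.0]]
wrist_force: [-0.1, -0.4, 5.8]
finger_gap: 0.431
grasp_force: 40.9
```

```bash
python3 go.py .5457 .0523 .10 -3.048
```

```text
[ 1.391 -0.704 -0.415] [-1.000e-03  2.000e-03  1.021e+00] t 18.1 gap 0.431 F [-0.1 -0.4  5.8]
```

>>> step_arm([
  [[0, 0, -0.1, 0, 0, 0, -1], [0, 0, -0.25, 0, 0, 0, -1], [0.1, -0.05, -0.4, 0, 0, 0.08, -1], [0.22, -0.11, -0.45, 0, 0, 0.17, -1], [0.34, -0.17, -0.45, 0, 0, 0.26, -1], [0.46, -0.23, -0.45, 0, 0, 0.35, -1], [0.6, -0.3, -0.45, 0, 0, 0.44, -1], [0.74, -0.37, -0.45, 0, 0, 0.53, -1], [0.88, -0.44, -0.45, 0, 0, 0.62, -1], [1, -0.51, -0.45, 0, 0, 0.71, -1]],
])

```text
time: 19.35
eef_pos: [0.4972, 0.1233, 0.1054]
ee_rot: [[-0.838, -0.545, 0.0], [-0.545, 0.838, -0.001], [0.0, -0.001, -1.0]]
wrist_force: [-0.1, 0.6, -0.2]
finger_gap: 0.43
grasp_force: 40.3
```

```bash
python3 go.py .5457 .0523 .07 -3.048
```

```text
[-0.01  -0.43   0.177] [-0.001  0.     0.308] t 19.35 gap 0.43 F [-0.1  0.6 -0.2]
```

>>> step_arm([
  [[0, -0.15, 0, 0, 0, 0.1, -1], [0, -0.3, 0, 0, 0, 0.2, -1], [-0.01, -0.43, 0.05, 0, 0, 0.308, -1], [-0.01, -0.43, 0.12, 0, 0, 0.308, -1], [-0.01, -0.43, 0.177, 0, 0, 0.308, -1], [-0.01, -0.43, 0.177, 0, 0, 0.308, -1], [-0.01, -0.43, 0.177, 0, 0, 0.308, -1], [-0.01, -0.43, 0.177, 0, 0, 0.308, -1], [-0.01, -0.43, 0.177, 0, 0, 0.308, -1], [-0.01, -0.43, 0.177, 0, 0, 0.308, -1]],
])

```text
time: 20.6
eef_pos: [0.546, 0.0536, 0.0708]
ee_rot: [[-0.995, -0.098, 0.001], [-0.098, 0.995, -0.001], [-0.001, -0.001, -1.0]]
wrist_force: [0.3, 0.1, -0.5]
finger_gap: 0.427
grasp_force: 40.2
```

```bash
python3 go.py .5457 .0523 .0288 -3.048; python3 - <<'E'
from workcell import *
from h import *
s=snapshot("side")["frame"][:,:,::-1];t=snapshot("top")["frame"][:,:,::-1]
M=np.zeros((400,800,3),np.uint8)
for f,(x,y),o,k in((s,(235,140),0,4),(t,(215,120),400,4)):
  a=cv2.resize(f[y:y+int(400/k),x:x+int(400/k)],None,fx=k,fy=k,interpolation=cv2.INTER_CUBIC); M[:a.shape[0],o:o+a.shape[1]]=a
cv2.imwrite("pics/p7.png",np.clip(M*1.5,0,255).astype(np.uint8))
E
```

```text
[ 0.002 -0.006  0.21 ] [-0.001  0.001  0.003] t 20.6 gap 0.427 F [ 0.3  0.1 -0.5]
```

View pics/p7.png

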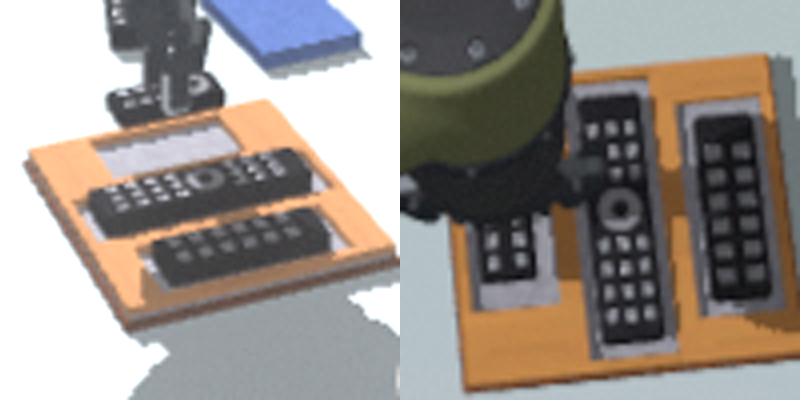

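The short remote is level over its bay, with its near end at about (508,280) in the right panel and the recess end at about 305. The other two are seated well. I'm lowering it.

>>> step_arm([
  [[0.002, -0.006, 0.05, 0, 0, 0.003, -1], [0.002, -0.006, 0.1, 0, 0, 0.003, -1], [0.002, -0.006, 0.14, 0, 0, 0.003, -1], [0.002, -0.006, 0.17, 0, 0, 0.003, -1], [0.002, -0.006, 0.19, 0, 0, 0.003, -1], [0.002, -0.006, 0.2, 0, 0, 0.003, -1], [0.002, -0.006, 0.207, 0, 0, 0.003, -1], [0.002, -0.006, 0.211, 0, 0, 0.003, -1], [0.002, -0.006, 0.212, 0, 0, 0.003, -1], [0.002, -0.006, 0.212, 0, 0, 0.003, -1]],
])

```text
time: 21.95
eef_pos: [0.5459, 0.0523, 0.0288]
ee_rot: [[-0.996, -0.093, 0.002], [-0.093, 0.996, -0.001], [-0.002, -0.001, -1.0]]
wrist_force: [-2.9, 1.0, 5.7]
finger_gap: 0.431
grasp_force: 40.9
```

```bash
python3 go.py .5457 .0523 .0288 -3.048
```

```text
[ 0.001 -0.     0.   ] [-0.001  0.001 -0.   ] t 21.95 gap 0.431 F [-2.9  1.   5.7]
```

Contact is felt at about 6 N. I'm releasing and backing off toward the robot to clear the view.

>>> step_arm([
  [[0, 0, 0, 0, 0, 0, 0.35], [0, 0, 0, 0, 0, 0, 0.35], [0, 0, 0, 0, 0, 0, 0.35], [0, 0, -0.1, 0, 0, 0, 0.35], [0, 0, -0.3, 0, 0, 0, 0.35], [0, 0.15, -0.5, 0, 0, 0, 0.35], [0.1, 0.4, -0.6, 0, 0, 0, 0.35], [0.2, 0.65, -0.6, 0, 0, 0, 0.35], [0.3, 0.9, -0.6, 0, 0, 0, 0.35], [0.4, 1, -0.6, 0, 0, 0, 0.35]],
])

```text
time: 23.2
eef_pos: [0.4461, 0.2461, 0.1476]
ee_rot: [[-0.995, -0.095, 0.001], [-0.095, 0.995, -0.001], [-0.001, -0.001, -1.0]]
wrist_force: [0.8, -0.3, -0.4]
finger_gap: 0.675
grasp_force: 0.0
```

```bash
python3 - <<'E'
from workcell import *
from h import *
s=snapshot("side")["frame"][:,:,::-1];t=snapshot("top")["frame"][:,:,::-1]
M=np.zeros((400,800,3),np.uint8)
for f,(x,y),o,k in((s,(235,140),0,4),(t,(215,120),400,4)):
  a=cv2.resize(f[y:y+int(400/k),x:x+int(400/k)],None,fx=k,fy=k,interpolation=cv2.INTER_CUBIC); M[:a.shape[0],o:o+a.shape[1]]=a
cv2.imwrite("pics/p8.png",np.clip(M*1.5,0,255).astype(np.uint8))
E
```

```text
(no output)
```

View pics/p8.png

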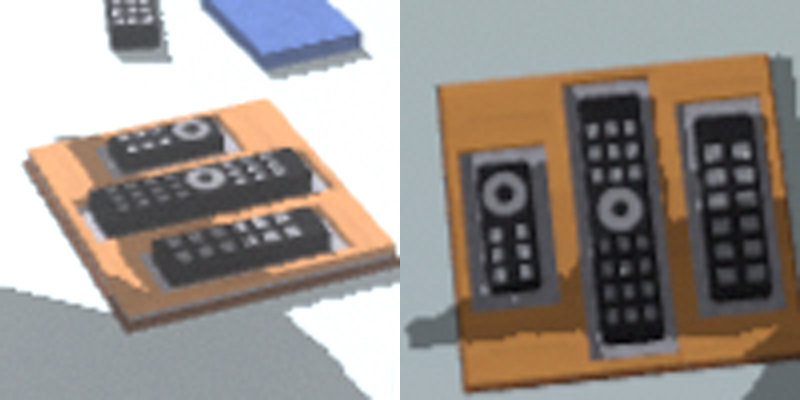

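All three remotes lie flat, keys up, inside their own bays, and the gripper is clear.

```bash
python3 -c "
from workcell import *
print(close_job())"
```

```text
the job is handed in; nothing more can be done
None
```

All three remotes are flat, keys up and released in their own compartments, nothing else was touched, and I handed the job in at about 23 s of the 83 s allowed (no verdict was returned).

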